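Lift a cover plate onto the parts scale

TASK

Pick up the orange-handled lifter, slide its blade under the flat green plate on the wooden stock board, and carry the plate steadily and level, without dropping it, to the parts scale, so that it rests flat on both black ribs, roughly centred and square, with the lifter drawn out. Then stand the lifter back upright on the middle of its blue mat. Do not touch the plate with the gripper, and leave everything else on the counter where it is.

Things in the scene. Friction and masses are not known exactly. Their poses are not given: they have to be found in the camera images.
- lifter: Spatula-like lifter standing level. Origin: at its underside, below the grip centre; +x to the blade's tip, z up. Steel blade x 30 to 125 mm, 70 wide, 3 thick, underside z 0. Upright neck x 30 to 38, 24 wide. Orange handle bar x -53 to 32, 20 wide (y), z 45 to 71: grip across y from above. Rear foot x -55 to -39, 45 wide, underside z 0. 0.22 kg. Starts on the blue mat, blade away from the robot.
- lifter_grip (a point): centre of the lifter's orange handle at grip height, 58 mm above its underside; axes as the lifter's
- lifter_tip (a point): middle of the front edge of the lifter's blade; 125 mm ahead of the grip centre
- plate: Flat green painted cover plate, 100 (x) x 130 (y) x 5 thick, about 0.18 kg, too wide for the gripper. Origin: centre of its underside, z up. It starts lying across the two wooden runners of the stock board.
- stock_board: Fixed wooden board 150 (x) x 180 (y) x 10 mm with two pale wooden runners along x on it: each 130 long, 25 wide, 16 tall (tops 26 above the counter); free channel between them 94 wide, open at both ends. Origin: centre of its underside; -x is the front, roughly towards the robot.
- board_top (a point): centre between the board's runners, at the height of their tops (26 mm above the counter)
- scale: Fixed grey parts scale, 190 x 190 mm, pan 50 above the counter with two black ribs along x: each 130 long, 25 wide, 16 tall (tops 66 above the counter); free channel between them 94 wide, open at the front. Display 95 tall, 150 wide on the far side, x 97 to 128. Origin: centre of its underside; -x is the front, roughly towards the robot.
- scale_top (a point): centre between the scale's two ribs, at the height of their tops (66 mm above the counter)
- mat: Fixed blue mat, 260 (x) x 130 (y) x 3 thick, on which the lifter stands. Origin: centre of the underside; x is its long axis.
- tape_roll: bystander: yellow tape roll lying flat, 110 diameter, 48 tall (mm); origin at the centre of its underside
- jar: bystander: closed jar with red lid, 72 diameter, 90 tall (mm); origin at the centre of its underside
- flange: bystander: dark steel ring flange lying flat, 100 diameter, 10 tall (mm); origin at the centre of its underside
- carton: bystander: cardboard box 90 x 130 x 70 (mm); origin at the centre of its underside
- pick_bin: bystander: small loose black bin 160 x 100 x 70 (mm); origin at the centre of its underside
- screwdriver: bystander: screwdriver lying on the counter, about 160 long (mm); origin at the handle's front end
- spray_can: bystander: can 60 diameter, 110 tall (mm); origin at the centre of its underside
- lifter_mid (a point): middle of the lifter's length, on its underside, 35 mm ahead of its origin
Not all that is in view belongs to the job. Of the things that look like the plate, the middle-sized one is meant.

How it is judged:
By the outcome, as a careful person would: the job done as asked, in the order asked, and still so for the second after the job is handed in, with the robot touching nothing.
It also fails if it takes over 72 s, if anything falls off the work surface, if the arm or the gripper's body presses on something with over 40 N, if the wrist force passes 120 N, or if a joint passes its speed limit or range.

ROBOT

A 7-joint arm with a two-finger parallel gripper is mounted at the origin on the work surface. World frame = base frame: x ahead of the robot, y to its left, z up, the work surface at z = 0. Lengths are in m, angles in rad, forces in N, time in s.
With the tool pointing down it reaches from about 0.425 to 0.8 m from the base axis. Payload 8.3 kg.
Tool frame: the origin (TCP) lies at the very end of the fingers, on their centre line; the grasp point (between the pads) lies 19 mm behind it; z points along the fingers, y is the direction in which the jaws open and shut (so a half turn about z gives the same grasp; the last joint's range is limited). The gripper opens to 85 mm and grips with 20 to 120 N. Pads are 22 mm wide; open, the fingers measure 114 mm over their backs; the gripper's body (76 mm by 85 mm) begins 54 mm behind the grasp point. The pads swing forward as they close: fully open they stand 13 mm farther back than shut.
Start: joints at [1.042, 0.383, 0.016, 1.37, -0.006, 1.388, -0.046], TCP at [0.281, -0.558, 0.231] pointing down, gripper open.
Joint ranges: [-2.95, 2.95], [-0.25, 2.06], [-1.52, 1.56], [0.18, 2.33], [-1.44, 4.58], [0.02, 2.06], [-3.01, 3.01]. Speed limits (rad/s): [2.39, 2.39, 3.01, 3.01, 3.14, 3.14, 3.14].

INTERFACE

Orientations are given as a rotation vector (axis times angle).
In Python, from bench import manip gives the robot as it stands. The module is installed in compiled form; this text tells all that it offers.
- The arm moves only by the shell command python3 -m inch 'ROWS' [OPENING] [FORCE]. ROWS is a JSON object of lists of equal length, an entry for each row: "dp": the shift along the world's x, y, z normalised to -1 to 1, where 1 is 500 mm, a list of three; "angular": the turn, a rotation vector about the world's x, y, z normalised to -1 to 1, where 1 is 90 degrees, a list of three. In form: {"dp": [[dx, dy, dz], ...], "angular": [[ax, ay, az], ...]}. A call has exactly 5 rows; each row is the pose to reach, as a shift and turn from the pose commanded when the call began; what a row does not reach only later rows make up. A row lasts 1/10 s, in which the tool goes at most 50 mm and 8.59 degrees, less where a joint would pass 70% of its speed; a pose out of reach is approached as far as the arm can. A call with a number of a shift or a turn outside -1 to 1 is refused whole. A call with a gripper value outside its range is refused whole. OPENING is the closure in counts, from 0 (fully open) to 255 (shut), set as the call begins (- or left out, the last holds). The fingers move at their own pace and stop on an object; FORCE is the grip in N (left out, the last holds). Time passes only in rows, so rows that repeat a pose let the fingers close, or fill a call up. It gives the time, the measured TCP pose, the force and the opening at its end, in the units of the state.
- manip.read_state(): the state, without advancing time (a new reading comes with each control period).
- manip.get_image(name): name is "side" or "top"; returns (picture, depth): 384x512x3 uint8, red, green, blue; 384x512 float32, m along the optical axis (not along the pixel's ray), 0 where there is no reading.
- manip.get_calibration(name): a dict with "K" (3x3 intrinsics, pixels), "k1" (the pictures are not rectified: a ray, as slopes to the right and down, at radius r is drawn at 1 + k1 r^2 times it, then the intrinsics apply), "view" (4x4, takes a point from world to camera coordinates). Camera axes: x right, y up, looking along -z (the intrinsics and any distortion apply to the point x, -y, -z); pixel columns grow to the right and rows downward; lengths in m; the calibration is good to about 2 mm. A picture is of the moment at which its call begins. get_calibration takes no time and is no camera call.
- manip.job_done(): hands the job in, once; it reports no verdict.
The state is a dict: "time": time; "joint_positions": joint angles; "joint_vel": joint speeds; "tau": joint torques, N m; "eef_pos": TCP position; "orientation": TCP orientation; "wrist_force": force on the tool from outside, world axes, zero at the start; "moment": the same for the moment, N m; "gripper_width": opening from 0.0 (shut) to 1.0 (fully open).
Only numpy, scipy, OpenCV 4.12 (cv2) and the standard library are available. Lean on these libraries where they do the work, as an engineer would, in place of code of your own. Each camera call takes 0.05 s, during which the arm holds its last target. There are 200 camera calls.

## Working session

There is one attempt and no reset: what is moved stays moved. The work goes in short steps, Python scripts to look and compute and a shell command to move; the robot and the scene stay as the last step left them, time stands still between calls to the robot, and variables do not carry over. Pictures are saved under pics/ and viewed, about 8 in all and at most 12, crops included, and the job is handed in when it is done.

```bash
mkdir -p pics
cat > h.py <<'E'
import numpy as np, cv2
from bench import manip
def grab(n,tag):
    im,d=manip.get_image(n); cv2.imwrite(f'pics/{tag}.png',im[:,:,::-1]); np.save(f'pics/{tag}_d.npy',d); return im,d
def ray(n,u,v):
    c=manip.get_calibration(n);K=np.array(c['K']);V=np.array(c['view'])
    x=(u-K[0,2])/K[0,0];y=(v-K[1,2])/K[1,1];a,b=x,y
    for _ in range(20):
        s=1+c['k1']*(a*a+b*b);a,b=x/s,y/s
    R=V[:3,:3];o=-R.T@V[:3,3]
    return o,R.T@np.array([a,-b,-1.])
def onz(n,u,v,z):
    o,d=ray(n,u,v);return o+d*(z-o[2])/d[2]
def atd(n,u,v,dep):
    o,d=ray(n,u,v);return o+d*dep
def proj(n,p):
    c=manip.get_calibration(n);K=np.array(c['K']);V=np.array(c['view'])
    q=V[:3,:3]@np.array(p)+V[:3,3];a,b=q[0]/-q[2],-q[1]/-q[2];s=1+c['k1']*(a*a+b*b)
    return np.array([K[0,0]*a*s+K[0,2],K[1,1]*b*s+K[1,2]])
E
python3 - <<'E'
from h import *
ims=[]
for n in('top','side'):
    im,d=grab(n,n+'0');ims.append(im)
    c=manip.get_calibration(n);print(n,np.round(c['K'],1).tolist(),c['k1'],np.round(c['view'],3).tolist())
cv2.imwrite('pics/a0.png',cv2.resize(ims[0],(800,600))[:,:,::-1]);cv2.imwrite('pics/b0.png',cv2.resize(ims[1],(800,600))[:,:,::-1])
print(manip.read_state())
E
```

```text
top [[432.6, 0.0, 251.3], [0.0, 432.6, 185.0], [0.0, 0.0, 1.0]] -0.055813138942030195 [[0.024, -1.0, 0.015, -0.028], [0.994, 0.025, 0.109, -0.532], [-0.109, 0.012, 0.994, -1.445], [0.0, 0.0, 0.0, 1.0]]
side [[450.4, 0.0, 254.9], [0.0, 450.4, 182.2], [0.0, 0.0, 1.0]] -0.06131425102875783 [[0.644, -0.765, -0.015, -0.339], [0.544, 0.444, 0.712, -0.349], [-0.538, -0.466, 0.702, -1.438], [0.0, 0.0, 0.0, 1.0]]
{'time': 0.1, 'joint_positions': array([ 1.04209531,  0.38414427,  0.01638785,  1.37103865, -0.00632724,
        1.38821561, -0.04649568]), 'joint_vel': array([-0.00182585, -0.00060085, -0.00052221, -0.00286833, -0.00113053,
       -0.00102624,  0.00054987]), 'tau': array([ 2.73553822e-03, -6.29136157e+01,  8.46880395e-01, -3.72758675e+01,
        1.66076462e-02,  1.04787559e-02, -3.95802192e-05]), 'eef_pos': array([ 0.28054283, -0.55798918,  0.2303898 ]), 'orientation': array([-3.05509128e+00, -7.24765033e-01,  6.41483843e-04]), 'wrist_force': array([-0.29299564,  0.11357982,  0.00392882]), 'moment': array([ 0.01731982,  0.01983226, -0.03184065]), 'gripper_width': 0.9986430031540346}
```

View pics/a0.png

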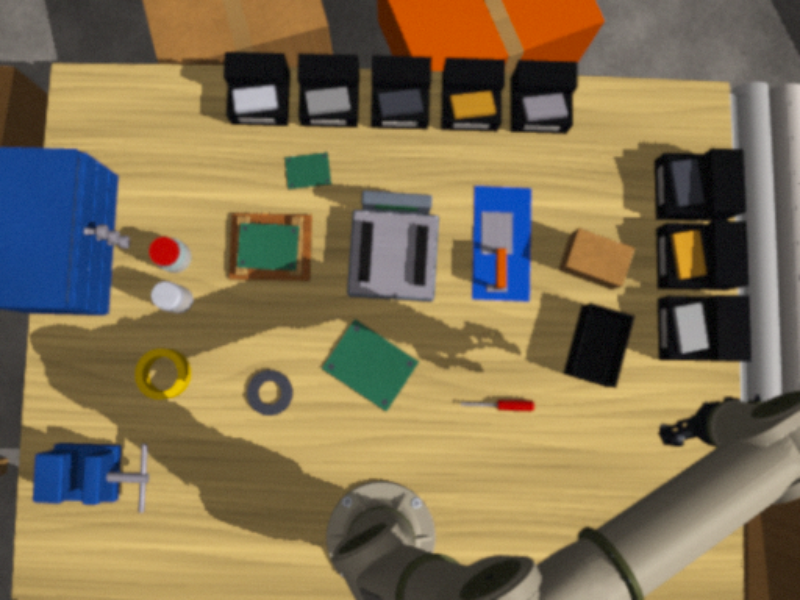

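View pics/b0.png

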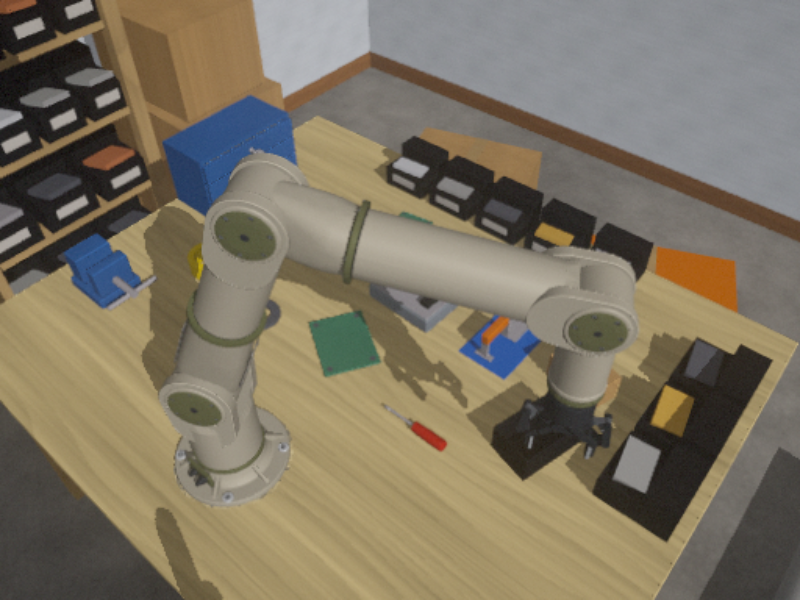

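Top view (800x600 px): three green plates, small at (307,170), middle-sized lying on the wooden stock board at (268,246), large at (370,365). The middle one on the board fits. Lifter at (498,250) on the blue mat, scale at (393,253). Next I'll measure and confirm with an enlarged crop.

```bash
cat > meas.py <<'E'
from h import *
def rect(mask,box,z,tag,n='top'):
    m=np.zeros(mask.shape,np.uint8);x0,y0,x1,y1=box;m[y0:y1,x0:x1]=mask[y0:y1,x0:x1]*255
    m=cv2.morphologyEx(m,cv2.MORPH_CLOSE,np.ones((3,3)))
    cs,_=cv2.findContours(m,cv2.RETR_EXTERNAL,cv2.CHAIN_APPROX_NONE);c=max(cs,key=cv2.contourArea)[:,0]
    p=np.array([onz(n,u,v,z)[:2] for u,v in c])*1000
    (cx,cy),(w,h),a=cv2.minAreaRect(p.astype(np.float32));print(tag,'c',round(cx,1),round(cy,1),'size',round(w,1),round(h,1),'ang',round(a,1),'n',len(c))
    return p
def hsv(im): return cv2.cvtColor(im,cv2.COLOR_RGB2HSV)
E
python3 - <<'E'
from meas import *
im=cv2.imread('pics/top0.png')[:,:,::-1].copy();d=np.load('pics/top0_d.npy');H=hsv(im)
h,s,v=[H[...,i].astype(int) for i in range(3)]
g=(h>60)&(h<95)&(s>90)
rect(g,(140,130,205,190),.031,'plate')
rect(g,(175,90,220,125),.005,'small');rect(g,(200,200,275,270),.005,'large')
b=(h>100)&(h<125)&(s>120);rect(b,(295,110,350,200),.003,'mat')
o=(h>3)&(h<16)&(s>190)&(v>150);rect(o,(300,140,345,195),.071,'handle')
st=(s<70)&(v>90);rect(st,(302,128,333,165),.003+.003,'blade')
br=(h<14)&(s>110)&(v<190);rect(br,(140,130,205,185),.010,'board')
w=(v<60);rect(w,(222,136,242,188),.066,'ribL');rect(w,(258,136,280,188),.066,'ribR')
for n,uv in(('plate',(172,157)),('mat',(335,170)),('handle',(321,172)),('blade',(318,145)),('scale',(251,160)),('ribL',(234,162)),('ribR',(269,162)),('disp',(254,128))):
    print(n,np.round(atd('top',*uv,d[uv[1],uv[0]])*1000,1))
c=im[125:200,140:345];cv2.imwrite('pics/c1.png',cv2.resize(c,None,fx=3.9,fy=3.9,interpolation=cv2.INTER_CUBIC)[:,:,::-1])
E
```

```text
plate c 621.2 263.1 size 126.1 96.5 ang 88.5 n 122
small c 801.8 185.5 size 70.0 93.3 ang 7.6 n 84
large c 369.3 31.9 size 166.6 126.8 ang 58.0 n 139
mat c 647.7 -256.3 size 127.6 256.2 ang 89.2 n 209
handle c 581.5 -245.2 size 81.1 13.5 ang 0.3 n 53
blade c 669.7 -244.4 size 66.1 91.3 ang 88.0 n 87
board c 622.0 241.9 size 138.3 135.0 ang 0.7 n 155
ribL c 609.8 48.5 size 23.1 126.1 ang 87.6 n 84
ribR c 604.8 -70.2 size 23.5 123.1 ang 88.2 n 82
plate [623.  260.3  27.2]
mat [ 596.3 -306.3    3.1]
handle [ 577.3 -244.3   76.1]
blade [ 682.4 -245.     8.6]
scale [615.9 -11.1  49.2]
ribL [604.6  45.7  67.6]
ribR [608.2 -71.3  64.5]
disp [716.2 -18.   92.5]
```

View pics/c1.png

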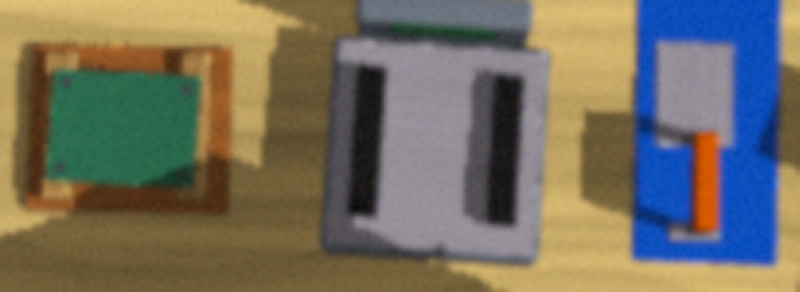

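The crop confirms it: the middle-sized green plate (about 126 x 97 mm as masked) lies across the pale runners at crop (125,128), and the other two are loose on the counter. Next, the board channel.

Run:
```python
from h import *
P=lambda x,y:(140+(x+.5)/3.9-.5,125+(y+.5)/3.9-.5)
for t,(x,y),z in [('TL',(37,46),.01),('TR',(232,48),.01),('BL',(25,208),.01),('BR',(228,212),.0),('runL top in',(77,55),.026),('runL top out',(46,55),.026),('runR top in',(180,55),.026),('runR top out',(211,55),.026),('runL bot in',(74,192),.026),('runR bot out',(209,190),.026)]:
    print(t,np.round(onz('top',*P(x,y),z)*1000,1))
im=cv2.imread('pics/top0.png')
L=cv2.cvtColor(im,cv2.COLOR_BGR2HSV)
for r in(138,140,141,142,174,175):
    print(r,'S',L[r,145:203,1].tolist())
```

```text
TL [696.9 346.8  10. ]
TR [699.4 171.8  10. ]
BL [550.3 349.9  10. ]
BR [552.6 170.8   0. ]
runL top in [686.1 307.1  26. ]
runL top out [685.4 334.7  26. ]
runR top in [688.4 215.8  26. ]
runR top out [689.1 188.3  26. ]
runL bot in [563.6 303.8  26. ]
runR bot out [568.4 185.3  26. ]
138 S [127, 130, 140, 167, 181, 190, 178, 167, 158, 157, 161, 166, 163, 161, 160, 185, 190, 193, 190, 195, 188, 201, 188, 193, 189, 192, 190, 188, 177, 185, 187, 188, 193, 187, 191, 184, 182, 182, 185, 185, 180, 170, 166, 164, 162, 170, 171, 165, 168, 179, 194, 193, 185, 177, 156, 129, 128, 122]
140 S [130, 131, 133, 152, 181, 196, 170, 151, 146, 148, 146, 146, 145, 138, 142, 166, 194, 187, 189, 191, 190, 183, 188, 191, 188, 183, 184, 193, 188, 197, 190, 188, 184, 192, 192, 195, 186, 198, 174, 192, 163, 162, 151, 150, 150, 143, 141, 143, 143, 166, 182, 193, 194, 183, 166, 129, 121, 127]
141 S [130, 126, 140, 163, 191, 182, 157, 152, 142, 139, 137, 136, 136, 135, 138, 165, 173, 180, 187, 178, 190, 184, 182, 185, 192, 188, 180, 198, 190, 192, 198, 186, 192, 190, 201, 197, 192, 194, 192, 179, 176, 160, 14
[... 267 characters left out ...]
, 181, 188, 188, 172, 156, 149, 147, 146, 148, 135, 141, 153, 173, 193, 193, 191, 180, 159, 131, 125, 122]
174 S [133, 150, 191, 188, 182, 166, 146, 142, 139, 141, 140, 144, 144, 156, 183, 196, 190, 185, 179, 194, 199, 180, 192, 190, 198, 169, 188, 181, 190, 184, 172, 179, 194, 188, 192, 180, 187, 195, 172, 176, 155, 139, 140, 152, 135, 149, 139, 157, 160, 165, 197, 185, 182, 158, 130, 136, 130, 121]
175 S [131, 159, 183, 189, 191, 169, 156, 151, 149, 151, 146, 159, 152, 166, 184, 198, 184, 182, 182, 188, 187, 180, 207, 187, 179, 178, 193, 183, 187, 188, 185, 188, 192, 185, 180, 197, 194, 188, 186, 183, 159, 144, 157, 148, 138, 152, 156, 153, 172, 187, 192, 195, 178, 158, 134, 128, 121, 124]
```

```bash
python3 -m inch '{"dp":[[0.1,0.1,0],[0.2,0.2,0],[0.3,0.3,0],[0.4,0.4,0],[0.5,0.5,0]],"angular":[[0,0,-0.05],[0,0,-0.1],[0,0,-0.15],[0,0,-0.2],[0,0,-0.297]]}' 0 100
python3 -m inch '{"dp":[[0.07,0.08,0],[0.14,0.12,0],[0.146,0.126,0],[0.146,0.126,0],[0.146,0.126,0]],"angular":[[0,0,0],[0,0,0],[0,0,0],[0,0,0],[0,0,0]]}'
python3 -c "
from bench import manip;s=manip.read_state();print(s['joint_positions'].round(3),s['orientation'].round(4),s['eef_pos'])"
```

```text
time: 0.6
eef_pos: [0.4566, -0.3818, 0.2309]
orientation: [-3.141, -0.013, 0.0]
wrist_force: [1.2, -0.7, 0.6]
gripper_width: 1.002
time: 1.1
eef_pos: [0.5272, -0.3222, 0.2308]
orientation: [3.141, 0.015, -0.002]
wrist_force: [-0.9, -1.0, 0.1]
gripper_width: 1.004
[ 0.554  0.371 -0.079  1.388  0.03   1.385 -1.086] [ 3.1412e+00  1.5200e-02 -2.0000e-03] [ 0.52719711 -0.3222169   0.23084552]
```

```bash
python3 -m inch '{"dp":[[0.06,0.06,0],[0.12,0.12,0],[0.15,0.148,-0.06],[0.15,0.148,-0.12],[0.15,0.148,-0.18]],"angular":[[0,0,0],[0,0,0],[0,0,0],[0,0,0],[0,0,0]]}' 0 100
python3 -m inch '{"dp":[[0,0,0],[0,0,0],[0,0,0],[0,0,0],[0,0,0]],"angular":[[0,0,0],[0,0,0],[0,0,0],[0,0,0],[0,0,0]]}'
python3 - <<'E'
from h import *
s=manip.read_state();print(s['eef_pos'].round(4),s['orientation'].round(4))
im,d=grab('top','top2');im2,_=grab('side','side2')
a=cv2.resize(im[100:220,280:370],None,fx=5,fy=5,interpolation=cv2.INTER_CUBIC);b=cv2.resize(im2[160:280,260:330],None,fx=5,fy=5,interpolation=cv2.INTER_CUBIC)
cv2.imwrite('pics/c2.png',np.hstack([a,b])[:,:,::-1])
E
```

```text
time: 1.6
eef_pos: [0.6026, -0.2483, 0.1403]
orientation: [3.141, 0.016, -0.0]
wrist_force: [0.0, -1.1, -0.2]
gripper_width: 0.996
time: 2.1
eef_pos: [0.6039, -0.2474, 0.1429]
orientation: [3.141, 0.017, 0.004]
wrist_force: [0.1, 0.1, -0.1]
gripper_width: 0.993
[ 0.6039 -0.2474  0.1429] [3.1407 0.0173 0.0038]
```

View pics/c2.png

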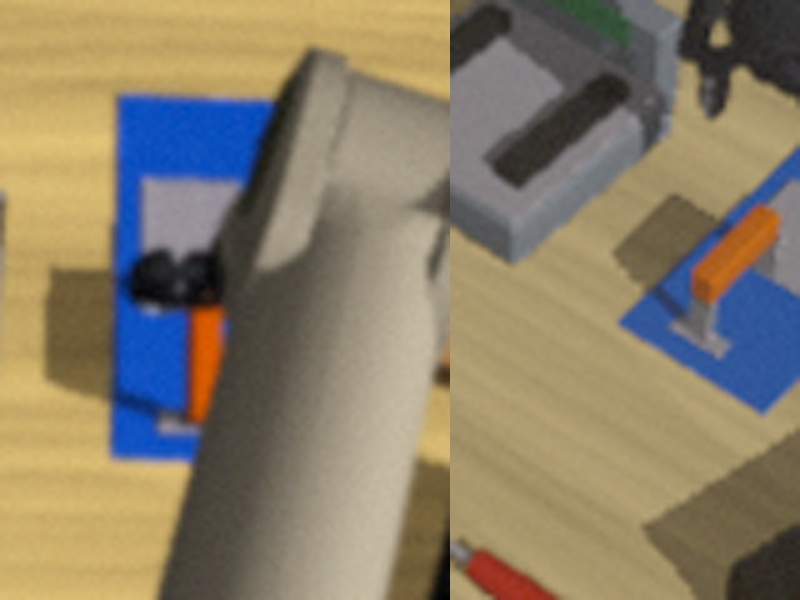

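Close look: the open jaws stand over the orange handle (crop 205,350), one finger on each side. I'll descend and grip.

```bash
python3 -m inch '{"dp":[[0,0.004,-0.06],[0,0.004,-0.12],[0,0.004,-0.18],[0,0.004,-0.202],[0,0.004,-0.202]],"angular":[[0,0,0],[0,0,0],[0,0,0],[0,0,0],[0,0,0]]}' 0 100
python3 -m inch '{"dp":[[0,0,0],[0,0,0],[0,0,0],[0,0,0],[0,0,0]],"angular":[[0,0,0],[0,0,0],[0,0,0],[0,0,0],[0,0,0]]}' 255 100
python3 -m inch '{"dp":[[0,0,0],[0,0,0],[0,0,0],[0,0,0],[0,0,0]],"angular":[[0,0,0],[0,0,0],[0,0,0],[0,0,0],[0,0,0]]}' 255 100
python3 -m inch '{"dp":[[0,0,0],[0,0,0],[0,0,0],[0,0,0],[0,0,0]],"angular":[[0,0,0],[0,0,0],[0,0,0],[0,0,0],[0,0,0]]}'
```

```text
time: 2.7
eef_pos: [0.6022, -0.2445, 0.0387]
orientation: [-3.14, -0.018, 0.005]
wrist_force: [-1.0, -0.7, 1.5]
gripper_width: 0.998
time: 3.2
eef_pos: [0.6038, -0.245, 0.0412]
orientation: [3.141, 0.018, 0.002]
wrist_force: [-0.8, 1.0, 2.6]
gripper_width: 0.22
time: 3.7
eef_pos: [0.6038, -0.245, 0.0412]
orientation: [3.141, 0.018, 0.002]
wrist_force: [-1.4, 1.0, 6.4]
gripper_width: 0.218
time: 4.2
eef_pos: [0.6038, -0.2449, 0.0412]
orientation: [3.141, 0.018, 0.002]
wrist_force: [-0.8, 0.9, 5.6]
gripper_width: 0.22
```

```bash
python3 -m inch '{"dp":[[0,0,0.05],[0,0,0.12],[0,0,0.2],[-0.04,0.04,0.26],[-0.1,0.1,0.26]],"angular":[[0,0,0],[0,0,0],[0,0,0],[0,0,-0.006],[0,0,-0.0122]]}'
python3 -m inch '{"dp":[[-0.06,0.06,0],[-0.12,0.12,0],[-0.18,0.19,0],[-0.224,0.26,0],[-0.224,0.34,0]],"angular":[[0,0,0],[0,0,0],[0,0,0],[0,0,0],[0,0,0]]}'
python3 -m inch '{"dp":[[0,0.09,0],[0,0.18,0],[0,0.27,0],[0,0.36,0],[0,0.45,0]],"angular":[[0,0,0],[0,0,0],[0,0,0],[0,0,0],[0,0,0]]}'
python3 -m inch '{"dp":[[0,0.06,0],[0,0.1,0],[0,0.122,0],[0,0.122,0],[0,0.122,0]],"angular":[[0,0,0],[0,0,0],[0,0,0],[0,0,0],[0,0,0]]}'
python3 - <<'E'
from h import *
s=manip.read_state();print(s['eef_pos'].round(4),s['orientation'].round(4))
im,d=grab('top','top3');im2,_=grab('side','side3')
a=cv2.resize(im[100:220,120:230],None,fx=5,fy=5,interpolation=cv2.INTER_CUBIC)[:600]
cv2.imwrite('pics/c3.png',np.hstack([a[:,:400] if 0 else a])[:,:,::-1])
cv2.imwrite('pics/s3.png',cv2.resize(im2,(800,600))[:,:,::-1])
E
```

```text
time: 4.7
eef_pos: [0.5557, -0.1969, 0.1748]
orientation: [3.139, -0.017, 0.013]
wrist_force: [0.9, 0.3, -1.9]
gripper_width: 0.218
time: 5.2
eef_pos: [0.4383, -0.025, 0.1699]
orientation: [3.14, -0.016, -0.003]
wrist_force: [1.2, 0.7, -2.6]
gripper_width: 0.223
time: 5.7
eef_pos: [0.4408, 0.2015, 0.1701]
orientation: [3.141, -0.013, 0.0]
wrist_force: [0.7, 0.2, -2.5]
gripper_width: 0.22
time: 6.2
eef_pos: [0.4415, 0.2598, 0.1699]
orientation: [3.141, -0.014, -0.001]
wrist_force: [-0.1, -1.4, -2.0]
gripper_width: 0.218
[0.4415 0.2598 0.1699] [ 3.1406e+00 -1.3900e-02 -7.0000e-04]
```

View pics/c3.png

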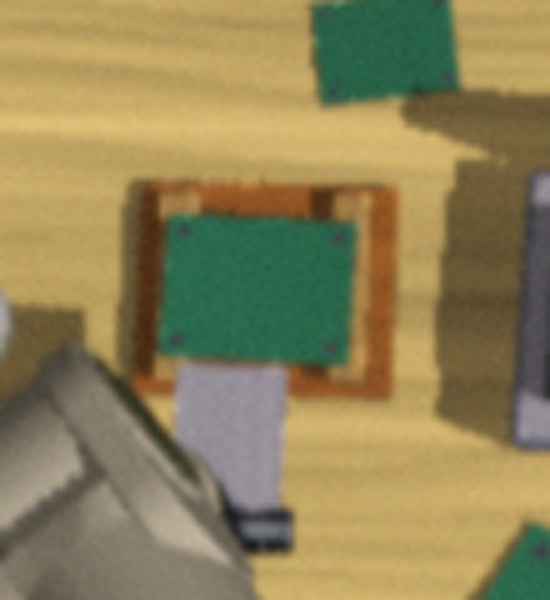

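The blade (crop 180–287, row 367) hovers in front of the plate. I'll measure its real position from this image against the kinematics.

Run:
```python
from meas import *
im=cv2.imread('pics/top3.png')[:,:,::-1].copy();H=hsv(im)
h,s,v=[H[...,i].astype(int) for i in range(3)]
g=(h>60)&(h<95)&(s>90)
rect(g,(140,130,205,178),.031,'plate')
P=lambda x,y:(120+(x+.5)/5-.5,100+(y+.5)/5-.5)
for x,y,z in((180,367,.135),(287,367,.135),(176,450,.135),(283,450,.135)):print(np.round(onz('top',*P(x,y),z)*1000,1))
print('runners');
for x,y in((200,200),(160,200),(335,200),(368,200),(155,370),(190,370),(325,375),(366,378)):print(np.round(onz('top',*P(x,y),.026)*1000,1))
print('board',[np.round(onz('top',*P(x,y),z)*1000,1) for x,y,z in((143,183,.01),(397,187,.01),(133,390,.01),(392,397,0.0))])
st=(s<60)&(v>100);rect(st,(148,170,182,200),.135,'blade')
```

```text
plate c 621.0 263.3 size 126.1 96.7 ang 88.0 n 123
[551.9 291.2 135. ]
[553.6 223.3 135. ]
[499.  291.2 135. ]
[500.7 223.5 135. ]
runners
[683.1 306.2  26. ]
[682.4 333.9  26. ]
[685.4 212.8  26. ]
[686. 190.  26.]
[563.8 331.3  26. ]
[564.4 307.3  26. ]
[563.3 214.6  26. ]
[562.  186.5  26. ]
board [array([697.6, 350.1,  10. ]), array([699.2, 172.2,  10. ]), array([551.6, 349.4,  10. ]), array([552.5, 171.1,   0. ])]
blade c 512.7 268.8 size 85.8 89.0 ang 1.5 n 121
```

```bash
python3 -m inch '{"dp":[[0,0.007,-0.06],[0,0.007,-0.12],[0,0.007,-0.18],[0,0.007,-0.22],[0,0.007,-0.231]],"angular":[[0,0,0],[0,0,0],[0,0,0],[0,0,0],[0,0,0]]}'
python3 -m inch '{"dp":[[0,0,0],[0,0,0],[0,0,0],[0,0,0],[0,0,0]],"angular":[[0,0,0],[0,0,0],[0,0,0],[0,0,0],[0,0,0]]}'
python3 - <<'E'
from h import *
d=np.load('pics/top3_d.npy')
p=np.array([atd('top',u,v,d[v,u]) for u in range(159,174) for v in range(177,196) if d[v,u]>0])
c,r,*_=np.linalg.lstsq(np.c_[p[:,:2]-p[:,:2].mean(0),np.ones(len(p))],p[:,2],rcond=None)
print('hover blade slope deg',np.degrees(c[:2]),'z',c[2]*1000,np.std(p[:,2])*1000)
im,d=grab('top','top4');im2,_=grab('side','side4')
a=cv2.resize(im[125:215,125:215],None,fx=6,fy=6,interpolation=cv2.INTER_CUBIC);
q=proj('side',(0.56,0.26,0.03));print(q);u,v=q.astype(int)
b=cv2.resize(im2[max(0,v-60):v+60,u-26:u+26],None,fx=5,fy=4.5,interpolation=cv2.INTER_CUBIC)
cv2.imwrite('pics/c4.png',np.hstack([a,b])[:,:,::-1])
E
```

```text
time: 6.8
eef_pos: [0.4404, 0.2622, 0.0525]
orientation: [3.139, -0.015, -0.005]
wrist_force: [-0.3, 0.6, -0.6]
gripper_width: 0.22
time: 7.3
eef_pos: [0.4417, 0.2647, 0.0554]
orientation: [-3.141, 0.012, -0.002]
wrist_force: [0.1, 0.3, -1.6]
gripper_width: 0.219
hover blade slope deg [-69.03760767 -71.36995674] z 147.4451687594447 56.38778212460956
[211.3660068  159.52787592]
```

View pics/c4.png

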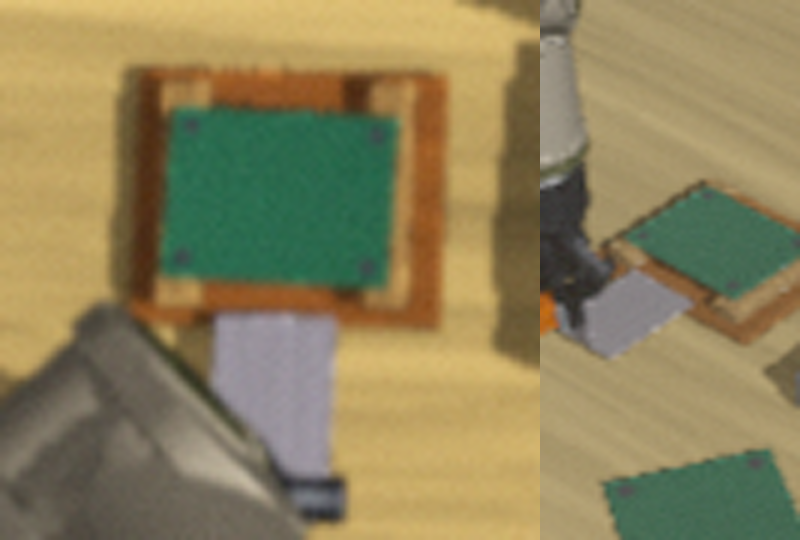

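Blade tip edge at crop (215–338, 315) just in front of the channel; side view: blade corners at about (640,268) and (693,302). I'll triangulate these for height and tilt, and redo the channel centre.

Run:
```python
from h import *
T=lambda x,y:(125+(x+.5)/6-.5,125+(y+.5)/6-.5)
S=lambda x,y:(185+(x-540+.5)/5-.5,99+(y+.5)/4.5-.5)
def tri(a,b):
    o1,d1=ray('top',*a);o2,d2=ray('side',*b)
    t=np.linalg.lstsq(np.c_[d1,-d2],o2-o1,rcond=None)[0];p,q=o1+d1*t[0],o2+d2*t[1];return ((p+q)/2*1000).round(1),((p-q)*1000).round(1)
print('tipL',tri(T(215,315),S(640,268)));print('tipR',tri(T(338,315),S(693,302)))
for x,y,z in((215,315,.02),(338,315,.02),(208,400,.02),(330,470,.02),(205,290,.026),(368,290,.026),(158,300,.026),(410,300,.026),(163,275,.031),(390,288,.031)):print(np.round(onz('top',*T(x,y),z)*1000,1))
for p in((.554,.296,.018),(.554,.226,.018)):print(proj('side',p), S(640,268),S(693,302))
d=np.load('pics/top4_d.npy')
for x0,x1,y0,y1,n in((235,320,325,345,'tipend'),(245,320,400,420,'mid'),(290,320,440,460,'rear')):
    z=[atd('top',u,v,d[v,u])[2] for u in range(int(T(x0,0)[0])+1,int(T(x1,0)[0])) for v in range(int(T(0,y0)[1])+1,int(T(0,y1)[1])+1)];print(n,np.median(z)*1000,len(z))
```

```text
tipL (array([554.6, 297.1,  20.3]), array([-2.4,  2.2,  0.2]))
tipR (array([553.6, 229.9,  17.9]), array([ 3.8, -3.5, -0.1]))
[553.4 298.3  20. ]
[555.2 227.8  20. ]
[504.5 300.   20. ]
[466.3 228.7  20. ]
[566.9 303.5  26. ]
[569.3 210.4  26. ]
[560.5 330.1  26. ]
[564.1 186.2  26. ]
[574.2 326.8  31. ]
[570.1 197.2  31. ]
[204.34191688 158.78974207] (204.6, 158.16666666666666) (215.2, 165.72222222222223)
[216.59615849 166.01368911] (204.6, 158.16666666666666) (215.2, 165.72222222222223)
tipend 18.887555145097213 52
mid 20.91259492004638 33
rear 18.769429437140104 16
```

```bash
python3 -m inch '{"dp":[[0,-0.005,-0.002],[0.015,-0.005,-0.002],[0.03,-0.005,-0.002],[0.05,-0.005,-0.002],[0.07,-0.005,-0.002]],"angular":[[0,0,0],[0,0,0],[0,0,0],[0,0,0],[0,0,0]]}'
python3 -m inch '{"dp":[[0.02,0,0],[0.04,0,0],[0.06,0,0],[0.08,0,0],[0.1,0,0]],"angular":[[0,0,0],[0,0,0],[0,0,0],[0,0,0],[0,0,0]]}'
python3 -m inch '{"dp":[[0.015,0,0],[0.026,0,0],[0.03,0,0],[0.03,0,0],[0.03,0,0]],"angular":[[0,0,0],[0,0,0],[0,0,0],[0,0,0],[0,0,0]]}'
python3 - <<'E'
from meas import *
im,d=grab('top','top5');H=hsv(im)
h,s,v=[H[...,i].astype(int) for i in range(3)]
g=(h>60)&(h<95)&(s>90)
rect(g,(140,130,205,178),.031,'plate')
E
```

```text
time: 7.9
eef_pos: [0.4775, 0.262, 0.0538]
orientation: [-3.141, 0.013, -0.0]
wrist_force: [0.8, -0.1, -2.8]
gripper_width: 0.219
time: 8.4
eef_pos: [0.5272, 0.262, 0.0537]
orientation: [-3.142, 0.012, 0.0]
wrist_force: [1.5, -0.3, -2.2]
gripper_width: 0.221
time: 8.9
eef_pos: [0.5409, 0.2622, 0.0537]
orientation: [-3.142, 0.012, 0.0]
wrist_force: [-0.7, 0.9, -3.0]
gripper_width: 0.219
plate c 620.5 257.5 size 114.5 97.1 ang 88.2 n 97
```

```bash
python3 -m inch '{"dp":[[0,0,0.004],[0,0,0.01],[0,0,0.016],[0,0,0.024],[0,0,0.034]],"angular":[[0,0,0],[0,0,0],[0,0,0],[0,0,0],[0,0,0]]}'
python3 -m inch '{"dp":[[0,0,0.01],[0,0,0.016],[0,0,0.02],[0,0,0.022],[0,0,0.022]],"angular":[[0,0,0],[0,0,0],[0,0,0],[0,0,0],[0,0,0]]}'
python3 - <<'E'
from meas import *
im,d=grab('top','top6');im2,_=grab('side','side6')
a=cv2.resize(im[125:215,125:215],None,fx=6,fy=6,interpolation=cv2.INTER_CUBIC);
b=cv2.resize(im2[99:219,185:237],None,fx=5,fy=4.5,interpolation=cv2.INTER_CUBIC)
cv2.imwrite('pics/c6.png',np.hstack([a,b])[:,:,::-1])
E
```

```text
time: 9.45
eef_pos: [0.5409, 0.2619, 0.0707]
orientation: [3.141, -0.012, -0.001]
wrist_force: [-1.0, -0.1, -4.0]
gripper_width: 0.223
time: 9.95
eef_pos: [0.5413, 0.262, 0.0818]
orientation: [-3.142, 0.012, -0.0]
wrist_force: [-0.8, -0.2, -4.5]
gripper_width: 0.222
```

View pics/c6.png

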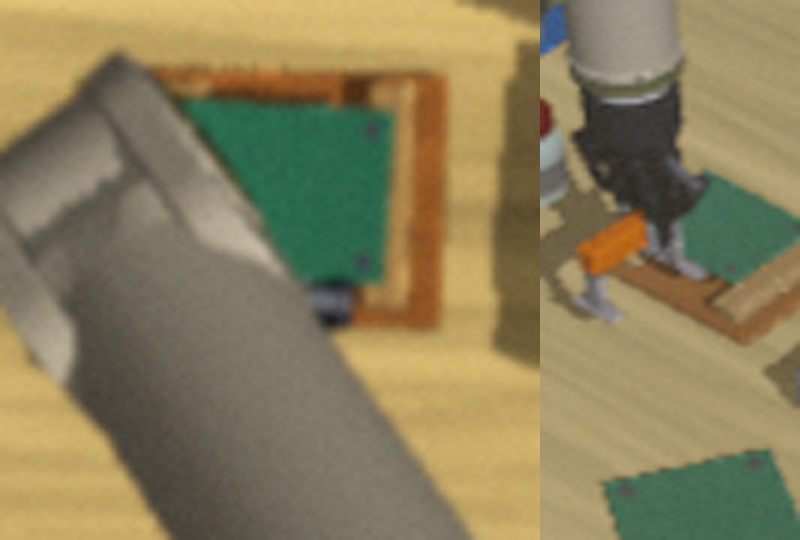

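The plate is on the blade (side view crop (745,230)), off the runners and level; the extra load is about 1.8 N. I'll carry it gently to above the scale.

```bash
Z='[0,0,0]'
python3 -m inch '{"dp":[[0,0,0.01],[0,0,0.024],[0,0,0.042],[0,0,0.06],[0,-0.004,0.078]],"angular":[[0,0,0],[0,0,0],[0,0,0],[0,0,0],[0,0,0]]}'
python3 -m inch '{"dp":[[0,-0.008,0.016],[0,-0.02,0.028],[0,-0.036,0.034],[-0.002,-0.055,0.034],[-0.004,-0.077,0.034]],"angular":[[0,0,0],[0,0,0],[0,0,0],[0,0,0],[0,0,0]]}'
python3 -m inch '{"dp":[[-0.002,-0.024,0],[-0.004,-0.05,0],[-0.006,-0.076,0],[-0.008,-0.102,0],[-0.01,-0.128,0]],"angular":[[0,0,-0.001],[0,0,-0.002],[0,0,-0.003],[0,0,-0.004],[0,0,-0.0055]]}'
python3 -m inch '{"dp":[[-0.002,-0.026,0],[-0.004,-0.052,0],[-0.006,-0.078,0],[-0.008,-0.104,0],[-0.01,-0.13,0]],"angular":[[0,0,0],[0,0,0],[0,0,0],[0,0,0],[0,0,0]]}'
python3 -m inch '{"dp":[[-0.001,-0.026,0],[-0.002,-0.052,0],[-0.003,-0.078,0],[-0.003,-0.104,0],[-0.003,-0.128,0]],"angular":[[0,0,0],[0,0,0],[0,0,0],[0,0,0],[0,0,0]]}'
python3 -m inch '{"dp":[[0,-0.022,0],[0,-0.04,0],[0,-0.055,0],[0,-0.067,0],[0,-0.075,0]],"angular":[[0,0,0],[0,0,0],[0,0,0],[0,0,0],[0,0,0]]}'
python3 -m inch '{"dp":[[0,-0.004,0],[0,-0.006,0],[0,-0.006,0],[0,-0.006,0],[0,-0.006,0]],"angular":[[0,0,0],[0,0,0],[0,0,0],[0,0,0],[0,0,0]]}'
python3 - <<'E'
from meas import *
s=manip.read_state();print(s['eef_pos'].round(4),s['orientation'].round(4))
im,d=grab('top','top7');im2,_=grab('side','side7');H=hsv(im)
h,s,v=[H[...,i].astype(int) for i in range(3)]
g=(h>60)&(h<95)&(s>90);g[:128]=0
rect(g,(205,130,300,195),.108,'plate')
a=cv2.resize(im[105:205,200:300],None,fx=5,fy=5,interpolation=cv2.INTER_CUBIC);
u,v=proj('side',(.6,-.01,.08)).astype(int);print(u,v)
b=cv2.resize(im2[v-50:v+50,u-30:u+30],None,fx=5,fy=5,interpolation=cv2.INTER_CUBIC)
cv2.imwrite('pics/c7.png',np.hstack([a,b])[:,:,::-1])
E
```

```text
time: 10.55
eef_pos: [0.5414, 0.2605, 0.122]
orientation: [-3.141, 0.012, -0.001]
wrist_force: [0.2, 0.8, -4.1]
gripper_width: 0.22
time: 11.05
eef_pos: [0.5391, 0.2204, 0.1374]
orientation: [3.141, -0.013, -0.001]
wrist_force: [-0.8, -0.8, -4.0]
gripper_width: 0.216
time: 11.55
eef_pos: [0.5343, 0.1563, 0.1378]
orientation: [3.141, -0.027, 0.0]
wrist_force: [-0.2, 0.5, -4.3]
gripper_width: 0.222
time: 12.05
eef_pos: [0.5293, 0.0915, 0.1378]
orientation: [-3.141, 0.026, -0.0]
wrist_force: [-0.4, -0.5, -3.8]
gripper_width: 0.217
time: 12.55
eef_pos: [0.5279, 0.0273, 0.1378]
orientation: [3.141, -0.026, 0.0]
wrist_force: [0.0, -0.3, -5.3]
gripper_width: 0.222
time: 13.05
eef_pos: [0.5279, -0.0094, 0.1378]
orientation: [-3.141, 0.026, -0.0]
wrist_force: [0.2, -0.4, -4.7]
gripper_width: 0.216
time: 13.55
eef_pos: [0.5278, -0.0116, 0.1378]
orientation: [-3.141, 0.025, -0.0]
wrist_force: [-0.1, 0.3, -4.5]
gripper_width: 0.219
[ 0.5278 -0.0116  0.1378] [-3.1413e+00  2.5100e-02 -1.0000e-04]
plate c 697.0 -16.4 size 82.2 6.5 ang 88.1 n 52
269 174
```

View pics/c7.png

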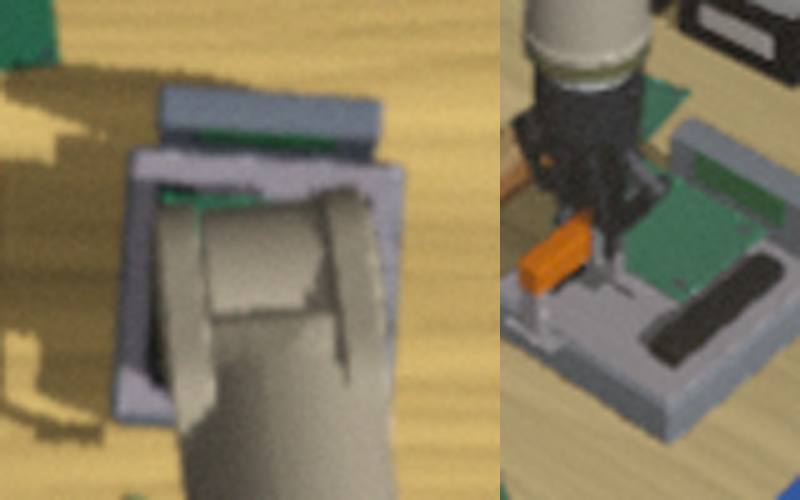

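The plate is above the scale: side view corners (685,302) and (768,233), right rib from (665,345) to (768,265). Checking that corner against the expected position.

Run:
```python
from meas import *
S=lambda x,y:(239+(x-500+.5)/5-.5,124+(y+.5)/5-.5)
T=lambda x,y:(200+(x+.5)/5-.5,105+(y+.5)/5-.5)
z=.1378-.0382+.008
print('front R',onz('side',*S(685,303),z)*1000,'far R',onz('side',*S(768,235),z)*1000)
print('far L top',onz('top',*T(162,190),z)*1000,onz('top',*T(255,193),z)*1000)
print('rib R (inL-front, outR far)',[np.round(onz('side',*S(*q),.066)*1000,1) for q in((640,340),(672,358),(782,268),(755,255))])
ex=lambda x,y:np.array([607.3+80-80,0,0])
for dx,dy in((-50,-65),(50,-65),(50,65)):
    a=np.radians(-2.2);print('expected',607.8+dx*np.cos(a)-dy*np.sin(a),-11.4+dx*np.sin(a)+dy*np.cos(a))
im=cv2.imread('pics/top0.png')[:,:,::-1];v=hsv(im.copy())[...,2]
for box in((222,136,242,188),(258,136,280,188)):
    rect(v<75,box,.066,'rib')
```

```text
front R [551.43986148 -78.8268815  107.6       ] far R [646.72888713 -82.23824687 107.6       ]
far L top [661.87920671  52.86692772 107.6       ] [661.51705805  -7.82228989 107.6       ]
rib R (inL-front, outR far) [array([533.6, -51.8,  66. ]), array([534.1, -81.4,  66. ]), array([660.9, -87.2,  66. ]), array([659.3, -62.7,  66. ])]
expected 555.3416465887801 -74.43269911231438
expected 655.2679382298422 -78.27148002106637
expected 660.2583534112198 51.63269911231438
rib c 609.9 49.4 size 26.9 126.7 ang 87.8 n 86
rib c 604.9 -69.0 size 27.2 128.4 ang 87.8 n 85
```

```bash
python3 -m inch '{"dp":[[0,0.001,-0.006],[0,0.003,-0.016],[0,0.004,-0.028],[0,0.004,-0.04],[0,0.004,-0.05]],"angular":[[0,0,0],[0,0,0],[0,0,0],[0,0,0],[0,0,0]]}'
python3 -m inch '{"dp":[[0,0,-0.008],[0,0,-0.014],[0,0,-0.018],[0,0,-0.021],[0,0,-0.024]],"angular":[[0,0,0],[0,0,0],[0,0,0],[0,0,0],[0,0,0]]}'
python3 -m inch '{"dp":[[0,0,-0.003],[0,0,-0.006],[0,0,-0.009],[0,0,-0.012],[0,0,-0.012]],"angular":[[0,0,0],[0,0,0],[0,0,0],[0,0,0],[0,0,0]]}'
python3 -m inch '{"dp":[[0,0,0],[0,0,0],[0,0,0],[0,0,0],[0,0,0]],"angular":[[0,0,0],[0,0,0],[0,0,0],[0,0,0],[0,0,0]]}'
```

```text
time: 14.15
eef_pos: [0.5276, -0.01, 0.1119]
orientation: [-3.141, 0.026, 0.001]
wrist_force: [0.5, 0.5, -3.5]
gripper_width: 0.222
time: 14.65
eef_pos: [0.528, -0.01, 0.1009]
orientation: [-3.141, 0.026, -0.001]
wrist_force: [-0.9, 0.2, -3.1]
gripper_width: 0.218
time: 15.15
eef_pos: [0.5278, -0.01, 0.0946]
orientation: [-3.141, 0.026, 0.0]
wrist_force: [-0.5, 0.1, -1.3]
gripper_width: 0.22
time: 15.65
eef_pos: [0.5278, -0.0099, 0.0948]
orientation: [-3.141, 0.026, -0.0]
wrist_force: [0.5, 0.6, -0.9]
gripper_width: 0.22
```

```bash
python3 -m inch '{"dp":[[0,0,0.003],[-0.008,0,0.003],[-0.02,0,0.003],[-0.036,0.001,0.003],[-0.054,0.001,0.003]],"angular":[[0,0,0],[0,0,0],[0,0,0],[0,0,0],[0,0,0]]}'
python3 - <<'E'
from meas import *
im,d=grab('top','top8');im2,_=grab('side','side8')
u,v=269,174
a=cv2.resize(im[105:205,200:300],None,fx=5,fy=5,interpolation=cv2.INTER_CUBIC);
b=cv2.resize(im2[v-50:v+50,u-30:u+30],None,fx=5,fy=5,interpolation=cv2.INTER_CUBIC)
cv2.imwrite('pics/c8.png',np.hstack([a,b])[:,:,::-1])
E
```

```text
time: 16.15
eef_pos: [0.4999, -0.0094, 0.0962]
orientation: [-3.141, 0.026, 0.0]
wrist_force: [0.3, -0.8, -2.5]
gripper_width: 0.219
```

View pics/c8.png

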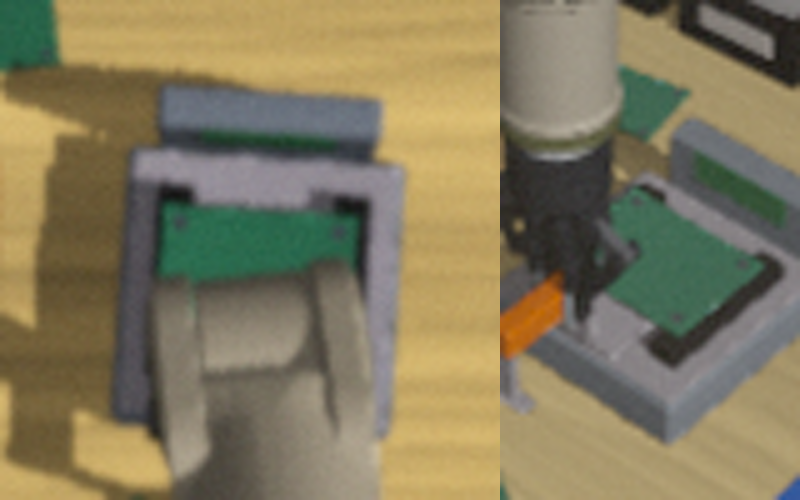

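The plate stays put on both ribs (top crop 160–360, row 205 its far edge) as the blade slides out. Withdrawing fully.

```bash
python3 -m inch '{"dp":[[-0.02,0,0],[-0.04,0.001,0],[-0.06,0.001,0],[-0.08,0.001,0],[-0.1,0.002,0]],"angular":[[0,0,0],[0,0,0],[0,0,0],[0,0,0],[0,0,0]]}'
python3 -m inch '{"dp":[[-0.016,0,0],[-0.026,0,0],[-0.032,0,0],[-0.032,0,0],[-0.032,0,0]],"angular":[[0,0,0],[0,0,0],[0,0,0],[0,0,0],[0,0,0]]}'
python3 - <<'E'
from meas import *
im,d=grab('top','top9');im2,_=grab('side','side9');H=hsv(im)
h,s,v=[H[...,i].astype(int) for i in range(3)]
g=(h>60)&(h<95)&(s>90);g[:138]=0
rect(g,(205,138,300,195),.071,'plate')
u,v=269,174
a=cv2.resize(im[105:205,200:300],None,fx=5,fy=5,interpolation=cv2.INTER_CUBIC);
b=cv2.resize(im2[v-50:v+50,u-30:u+30],None,fx=5,fy=5,interpolation=cv2.INTER_CUBIC)
cv2.imwrite('pics/c9.png',np.hstack([a,b])[:,:,::-1])
E
```

```text
time: 16.75
eef_pos: [0.4499, -0.0086, 0.0963]
orientation: [3.141, -0.026, 0.0]
wrist_force: [0.1, -0.1, -2.4]
gripper_width: 0.224
time: 17.25
eef_pos: [0.4351, -0.0085, 0.0964]
orientation: [-3.141, 0.026, -0.001]
wrist_force: [-0.2, 0.2, -3.0]
gripper_width: 0.22
plate c 607.1 -10.2 size 134.4 105.4 ang 87.9 n 136
```

View pics/c9.png

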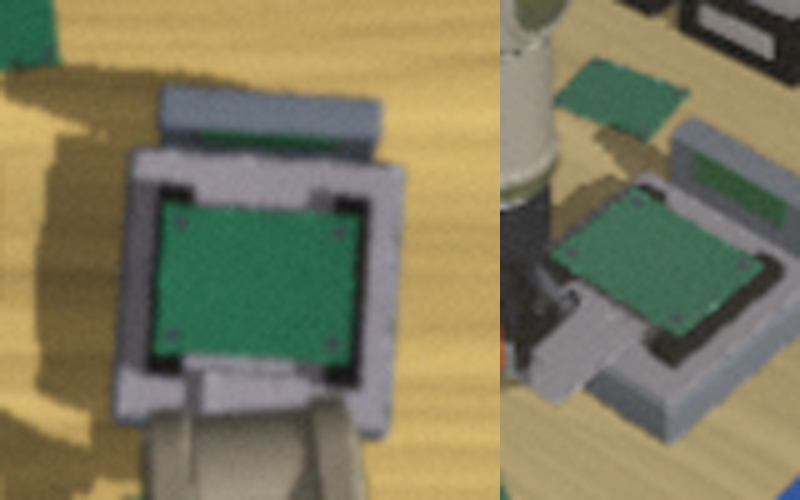

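```bash
python3 -m inch '{"dp":[[-0.008,0,0],[-0.016,0,0],[-0.02,0,0],[-0.02,0,0],[-0.02,0,0]],"angular":[[0,0,0],[0,0,0],[0,0,0],[0,0,0],[0,0,0]]}'
python3 - <<'E'
from meas import *
S=lambda x,y:(239+(x-500+.5)/5-.5,124+(y+.5)/5-.5)
T=lambda x,y:(200+(x+.5)/5-.5,105+(y+.5)/5-.5)
print('at top9: strip edges',[np.round(onz('top',*T(x,y),z)*1000,1) for x,y,z in((240,357,.071),(240,357,.061),(240,370,.061),(240,370,.05),(190,370,.061),(325,370,.061))])
im,d=grab('top','top10')
print(hsv(im)[170:192,248].tolist());print(hsv(cv2.imread('pics/top9.png')[:,:,::-1].copy())[170:192,248].tolist())
print([round(float(atd('top',248,r,d[r,248])[2]*1000)) for r in range(170,192)])
print([round(float(onz('top',248,r,.061)[0]*1000)) for r in range(170,192)])
print(manip.read_state()['eef_pos'])
E
```

```text
time: 17.85
eef_pos: [0.4249, -0.0085, 0.0964]
orientation: [3.141, -0.026, 0.001]
wrist_force: [-0.0, 0.2, -1.8]
gripper_width: 0.221
at top9: strip edges [array([558.2,  -0.8,  71. ]), array([559.5,  -0.9,  61. ]), array([550.7,  -1.1,  61. ]), array([552.1,  -1.1,  50. ]), array([549.9,  32.3,  61. ]), array([552.2, -57.9,  61. ])]
[[77, 149, 106], [77, 149, 108], [78, 158, 105], [79, 158, 103], [77, 151, 108], [76, 118, 117], [76, 42, 129], [125, 11, 145], [137, 15, 151], [146, 12, 150], [146, 13, 152], [146, 13, 140], [146, 14, 130], [141, 13, 136], [144, 17, 150], [141, 16, 159], [145, 18, 157], [142, 18, 154], [138, 16, 156], [144, 17, 151], [146, 13, 139], [0, 7, 107]]
[[77, 159, 109], [77, 158, 108], [77, 153, 107], [78, 155, 105], [77, 145, 111], [76, 119, 118], [78, 45, 130], [120, 7, 143], [140, 16, 140], [150, 15, 134], [135, 14, 144], [137, 12, 149], [140, 15, 156], [138, 21, 156], [137, 15, 154], [138, 17, 147], [155, 12, 130], [10, 16, 97], [15, 41, 75], [18, 48, 80], [22, 53, 87], [20, 47, 98]]
[69, 70, 73, 63, 73, 75, 77, 50, 56, 52, 52, 49, 50, 61, 58, 61, 62, 65, 63, 62, 63, 62]
[580, 576, 573, 570, 566, 563, 560, 556, 553, 549, 546, 543, 539, 536, 533, 529, 526, 523, 519, 516, 513, 509]
[ 0.42494033 -0.00849893  0.09636123]
```

The tip is now about 19 mm in front of the plate's edge; the plate sits at (607,-10) mm, -2.1°, against the rib centre (607,-10), -2.2°. Taking the lifter back to its mat.

```bash
python3 -m inch '{"dp":[[0,0,0.03],[0,0,0.07],[0,0,0.11],[0,-0.03,0.148],[0,-0.08,0.148]],"angular":[[0,0,0],[0,0,0],[0,0,0],[0,0,0],[0,0,0]]}'
python3 -m inch '{"dp":[[0.02,-0.06,0],[0.06,-0.12,0],[0.1,-0.18,0],[0.15,-0.24,0],[0.2,-0.3,0]],"angular":[[0,0,0],[0,0,0],[0,0,0],[0,0,0],[0,0,0]]}'
python3 -m inch '{"dp":[[0.06,-0.05,0],[0.12,-0.09,0],[0.17,-0.114,0],[0.2,-0.114,0],[0.2,-0.114,-0.02]],"angular":[[0,0,0],[0,0,0],[0,0,0],[0,0,0],[0,0,0]]}'
python3 -m inch '{"dp":[[0,0,-0.05],[0,0,-0.1],[0,0,-0.14],[0,0,-0.17],[0,0,-0.19]],"angular":[[0,0,0],[0,0,0],[0,0,0],[0,0,0],[0,0,0]]}'
python3 - <<'E'
from h import *
print(manip.read_state()['eef_pos'].round(4))
E
```

```text
time: 18.4
eef_pos: [0.4268, -0.0475, 0.1731]
orientation: [3.141, -0.02, 0.008]
wrist_force: [-0.3, 0.1, -1.3]
gripper_width: 0.218
time: 18.9
eef_pos: [0.5256, -0.1999, 0.1701]
orientation: [3.141, -0.026, 0.0]
wrist_force: [-0.5, -0.2, -1.9]
gripper_width: 0.218
time: 19.4
eef_pos: [0.6271, -0.2553, 0.1602]
orientation: [-3.141, 0.025, -0.004]
wrist_force: [1.3, 0.9, -2.3]
gripper_width: 0.219
time: 19.9
eef_pos: [0.6237, -0.2551, 0.0635]
orientation: [-3.141, 0.026, 0.003]
wrist_force: [0.7, 0.4, -2.0]
gripper_width: 0.219
[ 0.6237 -0.2551  0.0635]
```

Commanded z is about 65 mm; 41 mm is contact.

```bash
python3 -m inch '{"dp":[[0,0,-0.016],[0,0,-0.03],[0,0,-0.038],[0,0,-0.043],[0,0,-0.046]],"angular":[[0,0,0],[0,0,0],[0,0,0],[0,0,0],[0,0,0]]}'
python3 -m inch '{"dp":[[0,0,0],[0,0,0],[0,0,0],[0,0,0],[0,0,0]],"angular":[[0,0,0],[0,0,0],[0,0,0],[0,0,0],[0,0,0]]}'
```

```text
time: 20.4
eef_pos: [0.6251, -0.2555, 0.0425]
orientation: [3.141, -0.026, 0.001]
wrist_force: [-0.3, 1.4, -1.9]
gripper_width: 0.223
time: 20.9
eef_pos: [0.6249, -0.2555, 0.0424]
orientation: [3.141, -0.026, 0.0]
wrist_force: [-0.0, 1.0, -1.7]
gripper_width: 0.219
```

```bash
python3 -m inch '{"dp":[[0,0,-0.001],[0,0,-0.002],[0,0,-0.003],[0,0,-0.003],[0,0,-0.003]],"angular":[[0,0,0],[0,0,0],[0,0,0],[0,0,0],[0,0,0]]}'
python3 -m inch '{"dp":[[0,0,0],[0,0,0],[0,0,0],[0,0,0],[0,0,0]],"angular":[[0,0,0],[0,0,0],[0,0,0],[0,0,0],[0,0,0]]}' 0
python3 -m inch '{"dp":[[0,0,0],[0,0,0],[0,0,0],[0,0,0],[0,0,0]],"angular":[[0,0,0],[0,0,0],[0,0,0],[0,0,0],[0,0,0]]}'
python3 -m inch '{"dp":[[0,0,0.02],[0,0,0.08],[0,0,0.16],[0,0,0.24],[0,0,0.32]],"angular":[[0,0,0],[0,0,0],[0,0,0],[0,0,0],[0,0,0]]}'
python3 -m inch '{"dp":[[-0.06,-0.07,0],[-0.12,-0.14,0],[-0.18,-0.21,0],[-0.24,-0.28,0],[-0.3,-0.35,0]],"angular":[[0,0,0],[0,0,0],[0,0,0],[0,0,0],[0,0,0]]}'
python3 -m inch '{"dp":[[-0.06,-0.06,0],[-0.12,-0.12,0],[-0.14,-0.18,0],[-0.16,-0.2,0],[-0.16,-0.2,0]],"angular":[[0,0,0],[0,0,0],[0,0,0],[0,0,0],[0,0,0]]}'
python3 - <<'E'
from meas import *
im,d=grab('top','top11');im2,_=grab('side','side11');H=hsv(im)
h,s,v=[H[...,i].astype(int) for i in range(3)]
g=(h>60)&(h<95)&(s>90);g[:138]=0
rect(g,(205,138,300,195),.071,'plate')
o=(h>3)&(h<16)&(s>190)&(v>150);rect(o,(300,130,345,195),.074,'handle')
st=(s<70)&(v>90);rect(st,(304,118,337,165),.006,'blade')
b=(h>100)&(h<125)&(s>120);rect(b,(295,110,350,200),.003,'mat')
cv2.imwrite('pics/a11.png',cv2.resize(im,(800,600))[:,:,::-1])
E
```

```text
time: 21.4
eef_pos: [0.6249, -0.2554, 0.0412]
orientation: [3.141, -0.026, 0.0]
wrist_force: [-2.6, 1.4, 4.5]
gripper_width: 0.222
time: 21.9
eef_pos: [0.6249, -0.2555, 0.0407]
orientation: [-3.141, 0.026, -0.0]
wrist_force: [0.4, -0.1, 0.4]
gripper_width: 0.997
time: 22.4
eef_pos: [0.6248, -0.2555, 0.0408]
orientation: [-3.141, 0.026, -0.0]
wrist_force: [-0.3, -0.1, 0.3]
gripper_width: 0.998
time: 22.9
eef_pos: [0.6247, -0.2554, 0.2034]
orientation: [3.141, -0.026, 0.001]
wrist_force: [-0.7, -0.1, -0.5]
gripper_width: 0.997
time: 23.4
eef_pos: [0.4736, -0.4317, 0.202]
orientation: [3.141, -0.026, 0.002]
wrist_force: [0.6, -0.2, 0.1]
gripper_width: 1.001
time: 23.9
eef_pos: [0.3925, -0.5324, 0.2011]
orientation: [3.141, -0.032, -0.001]
wrist_force: [0.2, 0.0, -0.2]
gripper_width: 1.0
plate c 607.7 -10.6 size 133.7 105.0 ang 88.3 n 136
handle c 601.5 -253.6 size 15.4 81.6 ang 87.2 n 52
blade c 690.8 -254.3 size 92.3 67.1 ang 0.1 n 89
mat c 647.0 -256.3 size 127.6 257.6 ang 89.2 n 209
```

View pics/a11.png

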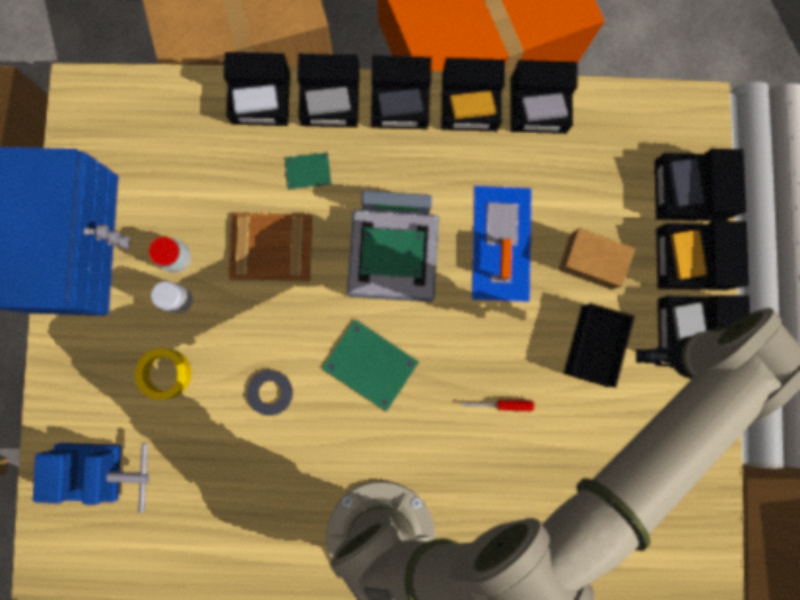

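Final view: the plate is on both ribs at (393,250), the lifter stands on the mat at (503,245), the bystanders are where they were, and the arm is clear.

```bash
python3 -c "
from bench import manip;print(manip.job_done())"
```

```text
the job is handed in; nothing more can be done
None
```

I lifted the middle-sized green plate off the stock board with the lifter and set it on the scale's two ribs. I then drew the lifter out and stood it back on its mat. I handed the job in with the clock at about 24 s.

| Final check (top camera) | Measured | Target |
|---|---|---|
| Plate centre (x, y) | 608, -11 mm | rib centre 607, -10 mm |
| Plate angle | about -1.7° to -2.1° | ribs about -2.2° |
| Lifter middle (x, y) | about 648, -254 mm | mat centre 647, -256 mm |

- **Contact:** the gripper touched only the handle, and the arm stood clear at hand-in. The highest wrist reading at the end of any move was about 6 N, though I read it only then.
- **Bystanders:** they looked unmoved in the last picture; I did not measure them one by one.
- **Disagreements:** the side camera placed things about 6–8 mm off the top camera in x, but plate and rib agreed to 2–3 mm within it. Estimates of the board's channel centre differed by about 4 mm, within the 12 mm clearance each side. One tilt fit on the depth image failed because stray pixels got in. Checking blade heights directly showed the blade level to within about 2 mm.

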